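# Trip the hidden tray catch of a jammed plate reader with the release pin

## Robot

A 7-joint arm with a two-finger parallel gripper is mounted at the origin on a cart in front of the work surface, level with it; the furniture and walls round the work are solid. World frame = base frame: x ahead of the robot, y to its left, z up, the work surface at z = 0. Lengths are in m, angles in rad, forces in N, time in s.
With the tool pointing down it reaches from about 0.4 to 0.85 m from the base axis. Payload 10.4 kg.
Tool frame: the origin (TCP) lies on the centre line of the jaws, within the pads' length; the fingertips stand 14 mm ahead of it and the grasp point (between the pads) lies 5 mm behind it (tip_reach is the z of the fingertips in the tool frame, in m); z points along the fingers, x is the direction in which the jaws open and shut, and the axes are right-handed (so a half turn about z gives the same grasp; the last joint's range is limited). The gripper opens to 87 mm and grips with 3 to 60 N. Pads are 19 mm wide; open, the fingers measure 117 mm over their backs; the gripper's body (75 mm by 190 mm) begins 51 mm behind the grasp point.
Start: joints at [1.155, 0.332, -0.065, 1.46, 0.022, 1.35, -0.088], TCP at [0.239, -0.577, 0.237] pointing down, gripper open.
Joint ranges: [-2.6, 2.6], [-0.5, 2.12], [-1.47, 1.34], [0.16, 2.42], [-1.27, 4.41], [0.06, 2.06], [-2.6, 2.6]. Speed limits (rad/s): [2.22, 2.22, 2.79, 2.79, 3.14, 3.14, 3.14].

## Interface

Orientations are given as a unit quaternion [x, y, z, w].
In Python, from bench import * gives the robot as it stands.
- The arm moves only by the tool carry_out, never from a script. Its argument "rows" is a list of rows, each a list of 5 numbers: the closure, from -1 (fully open) to 1 (shut), so that 0 is half open, then the shift along the tool's x, y, z in units of 30 mm (1.0 is 30 mm), then the turn about the tool's z in units of 5 degrees (1.0 is 5 degrees). In form: [[jaw, x, y, z, turn], ...]. A call has 1 to 20 rows; each row shifts and turns the pose as measured when the row begins, along the tool's axes as they then stand; what a row does not reach is not made up. A row lasts 1/12 s, in which the tool goes at most 41.7 mm and 7.16 degrees, less where a joint would pass 70% of its speed; a pose out of reach is approached as far as the arm can. A call is refused whole if a number of a shift passes 1 or a number of a turn 1, either way. A call with a gripper value outside its range is refused whole. The fingers move at their own pace and stop on an object; "force" is the grip in N (left out, the last holds). Time passes only in rows, so rows that do not move let the fingers close. It gives the time, the measured TCP pose, the force and the opening at its end, in the units of the state.
- read_state(): the state, without advancing time (a new reading comes with each control period).
- camera(name): name is "side" or "top"; returns the picture (400x640x3 uint8, blue, green, red); there is no depth.
- camera_info(name): a dict with "fx", "fy", "cx", "cy" (pixels), "extrinsics" (4x4, takes a point from camera to world coordinates). Camera axes: x right, y down, z forward; pixel columns grow to the right and rows downward; lengths in m; the calibration is good to about 2 mm. A picture is of the moment at which its call begins. camera_info takes no time and is no camera call.
- close_job(): hands the job in, once; it reports no verdict.
Trained networks look in the newest picture that a camera, given by its name, has taken for a name from the list of things; names that differ only in an ending like _2 or _b are one class to them, and where a whole thing is asked for, a point or a joint stands for the part that bears it (a point fixed in the world has none). Each returns a list of dicts, best first, with "conf" (0 to 1); they miss things now and then, are a little off and sometimes report something else, mostly with a low value. They report only what shows in the picture. A call takes as long as a camera call. They do not tell look-alikes from the thing itself.
- recognise(query, camera): "box" ([centre column, centre row, width, height] in pixels, round what is visible of it).
- silhouettes(query, camera): "mask" (400x640 bool, what is visible of it) and "box" ([centre column, centre row, width, height] in pixels, round what is visible of it).
- pinpoint(query, camera): "xy" ([column, row] in pixels: a listed point, or the origin of a listed thing).
The state is a dict: "time": time; "joint_positions": joint angles; "joint_vel": joint speeds; "joint_torque": joint torques, N m; "ee_pos": TCP position; "eef_rot": TCP orientation; "ft_force": force on the tool from outside, world axes, zero at the start; "torque": the same for the moment, N m; "width": finger opening in m.
Only numpy, scipy, OpenCV 4.12 (cv2) and the standard library are available. Lean on these libraries where they do the work, as an engineer would, in place of code of your own. Each camera call takes 0.05 s, during which the arm holds its last target. There are 200 camera calls.

## Task

The rack of tubes is locked inside the white plate reader. Take the orange-handled release pin from its stand, reach down through the narrow slot in the reader's top, feel for the hidden catch, and keep it pressed down until the tray has come all the way out; never push harder than about 15 N, because the mechanism is delicate. Then put the pin back upright in its stand, fully home, leave it there, and do not disturb the bottles and the round dish standing around.

Things in the scene. Friction and masses are not known exactly. Their poses are not given: they have to be found in the camera images.
- pin_handle (a point): centre of the release pin's orange handle (loose, about 50 g): 14 x 14 mm with flat sides facing the point's x and y axes, 66 mm long (33 mm above and below); z points up, away from the tip. Under it a black collar 20 x 20 x 6 mm, then a round steel shaft, 6 mm in diameter, 62 mm long. The tip lies 101 mm, the collar's underside 39 mm below this point.
- pin_tip (a point): the tip of the release pin's steel shaft, on the pin's axis, 101 mm below the handle's centre (x, y, z axes as the handle)
- stand_hole (a point): centre of the mouth of the hole in the grey pin stand's top, 70 mm above the worktop. The stand is a fixed block 60 x 60 x 70 mm on a 76 mm square foot; the hole is vertical, round, 10.5 mm in diameter and 64 mm deep. At the start the pin stands in it with its collar resting on the top face, its tip 62 mm below this point.
- reader: the white plate reader (fixed), 180 mm (x) by 176 mm (y) by 100 mm high, hollow; the origin is the centre of its underside on the worktop; z up, its front with the tray looks to its own -x.
- slot (a point): centre of the mouth of the access slot in the reader's flat top, 100 mm above the worktop, framed by a black bezel; axes as the reader. The slot is 10 mm wide along x and 35 mm long along y; the top is 6 mm thick.
- strip_level (a point): point 22 mm straight below the slot's middle, at the level of a hidden springy rubber dust strip (2.5 N per mm, hard stop after 6 mm of give) that spans the slot's length. The strip has one gap, 10 mm long along the reader's y; the gap's centre lies anywhere within 12 mm either side of this point along y, different each time. The catch lies under the gap. A shaft that rubs on the gap's edge drags the strip along.
- catch_level (a point): point 32 mm straight below the slot's middle, at the level of the top of the catch's flat pad, which lies only under the strip's gap. The pad starts to give at about 4 N, frees the tray after about 5 mm of travel (8 N) and meets a hard stop after 9 mm (10.5 N).
- tray (a joint): how far the grey tray with the yellow rack has come out of the reader's front (its -x side), m: 0 locked in, 0.055 all the way out. A damped spring makes it creep out in about 2 s while the catch is held down; if the catch is let up early it grips the next tooth, holds the tray half-way, and must be pressed again.
- dropper: small white dropper bottle with blue cap, 34 mm in diameter, 78 mm high, loose bystander; origin at the centre of its underside
- petri: round clear dish with lid, 61 mm in diameter, 12 mm high, loose bystander; origin at the centre of its underside
- bottle: white plastic bottle with white cap, 62 mm in diameter, 120 mm high, loose bystander; origin at the centre of its underside
Not all that is in view belongs to the job. There is more than one size of the part that bears pin_handle; the job needs the smaller. Leave any purple look-alike of the part that bears stand_hole alone.

How it is judged:
By the outcome, as a careful person would: the job done as asked, in the order asked, and still so for the second after the job is handed in, with the robot touching nothing.
It also fails if it takes over 72 s, if anything falls off the work surface, if the arm or the gripper's body presses on something with over 40 N, if the wrist force passes 120 N, or if a joint passes its speed limit or range.

## Working session

There is one attempt and no reset: what is moved stays moved. The work goes in short steps, Python scripts to look and compute and a tool call to move; the robot and the scene stay as the last step left them, time stands still between calls to the robot, and variables do not carry over. Pictures are saved under pics/ and viewed, about 8 in all and at most 12, crops included, and the job is handed in when it is done.

Besides the shell and the picture viewer there is one more tool, called after "Request:" as name(argument=value, ...) on one line, values as JSON. carry_out: Moves the arm, as the interface text tells. Its arguments: {"type":"object","properties":{"rows":{"type":"array","items":{"type":"array","items":{"type":"number"}}},"force":{"type":"number"}},"required":["rows"]}

```bash
mkdir -p pics; ls; python3 - <<'E'
from bench import *
import cv2,numpy as np
for c in("side","top"):
    cv2.imwrite(f"pics/a_{c}.png",camera(c)); i=camera_info(c); print(c,i["fx"],i["fy"],i["cx"],i["cy"],np.round(i["extrinsics"],3).tolist())
    for q in("pin_handle","pin_tip","stand_hole","slot","reader","dropper","petri","bottle"):
        print(q,[(np.round(d["xy"]).tolist(),round(d["conf"],2)) for d in pinpoint(q,c)][:4])
print(read_state())
E
```

```text
pics
side 471.2116265154943 471.2116265154943 314.9027826376629 198.21823959458774 [[-0.989, -0.061, 0.137, 0.394], [-0.15, 0.411, -0.899, 1.236], [-0.002, -0.91, -0.415, 0.655], [0.0, 0.0, 0.0, 1.0]]
pin_handle [([352.0, 227.0], 0.84), ([360.0, 220.0], 0.5), ([331.0, 186.0], 0.33)]
pin_tip [([352.0, 276.0], 0.83)]
stand_hole [([359.0, 233.0], 0.81), ([307.0, 231.0], 0.6)]
slot [([336.0, 179.0], 0.88), ([334.0, 190.0], 0.56)]
reader [([347.0, 212.0], 0.98)]
dropper [([293.0, 276.0], 0.85)]
petri [([264.0, 238.0], 0.78)]
bottle [([288.0, 184.0], 0.76)]
top 458.75861834566695 458.75861834566695 319.8691055489935 192.29948906031157 [[-0.011, -0.981, 0.191, 0.328], [-1.0, 0.009, -0.009, 0.013], [0.007, -0.191, -0.981, 1.476], [0.0, 0.0, 0.0, 1.0]]
pin_handle [([226.0, 239.0], 0.66), ([261.0, 242.0], 0.64)]
pin_tip [([236.0, 243.0], 0.41)]
stand_hole [([262.0, 244.0], 0.91), ([266.0, 203.0], 0.78)]
slot []
reader [([353.0, 226.0], 0.68)]
dropper [([227.0, 199.0], 0.56)]
petri [([288.0, 160.0], 0.82)]
bottle [([412.0, 158.0], 0.81)]
{'time': 0.9, 'joint_positions': array([ 1.15537745,  0.33220592, -0.06469857,  1.46011273,  0.02160046,
        1.34986655, -0.08852159]), 'joint_vel': array([-0.00067616,  0.00092546, -0.00017685, -0.00121793, -0.0014646 ,
       -0.0002366 , -0.00206103]), 'joint_torque': array([-1.16249292e-03, -6.23024583e+01,  2.37646740e-02, -3.90112031e+01,
       -6.11474225e-02,  3.14009911e-02,  4.03710465e-05]), 'ee_pos': array([ 0.23927264, -0.57741325,  0.23656573]), 'eef_rot': array([ 8.31497518e-01, -5.55528465e-01,  4.76402528e-05,  1.97365999e-05]), 'ft_force': array([-0.27899973,  0.26830635,  0.48796146]), 'torque': array([-0.02957284,  0.06089836, -0.01537916]), 'width': 0.08659589926083745}
```

```bash
python3 - <<'E'
import cv2,numpy as np
a=cv2.imread("pics/a_side.png")[110:310,220:420];b=cv2.imread("pics/a_top.png")[120:290,190:460]
cv2.imwrite("pics/c_side.png",cv2.resize(a,None,fx=3,fy=3,interpolation=2));cv2.imwrite("pics/c_top.png",cv2.resize(b,None,fx=2.9,fy=2.9,interpolation=2))
E
```

```text
(no output)
```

View pics/c_side.png

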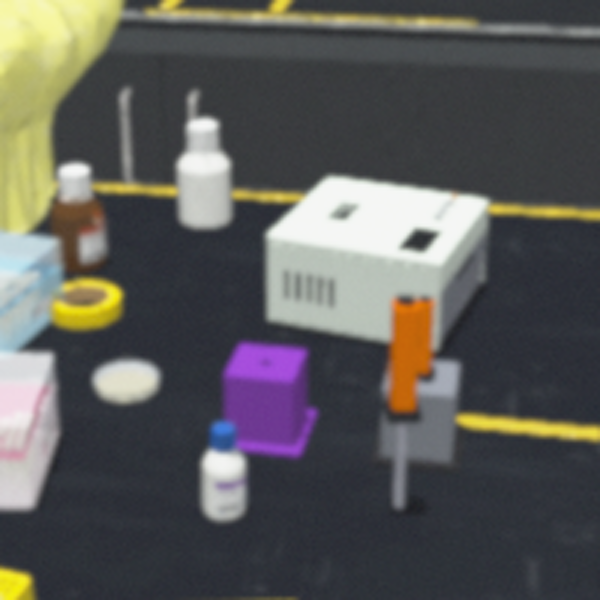

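View pics/c_top.png

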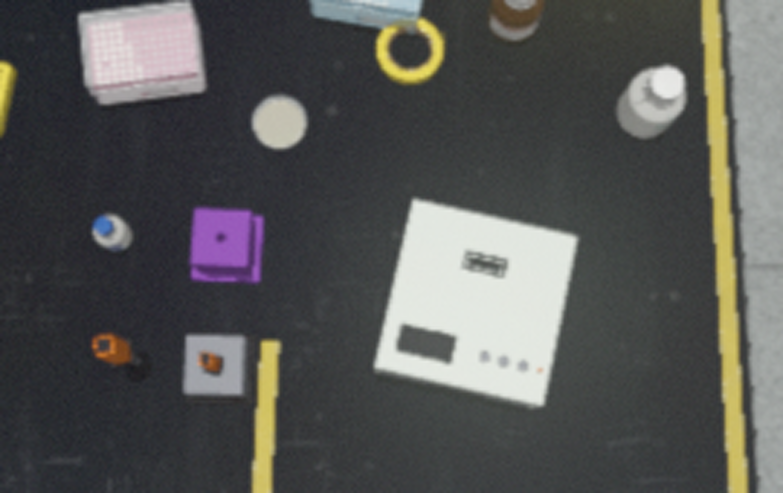

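Candidates:
- **Pins:** the free-standing larger one is at side (352,227) / top (228,240). The smaller one, in the grey stand, is at side (360,220) / top (261,243). The smaller one in the stand fits the task.
- **Stands:** the grey one (top 262,244) is the real one. The purple one (266,203) is the look-alike.
- **Slot:** the framed opening is at side (335,180) / top (357,211). The plain dark rectangle at side (359,190) is a display.

Next I'll triangulate and check these in an enlarged crop.

```bash
cat > h.py <<'E'
from bench import *
import cv2,numpy as np
def P(c):
    i=camera_info(c);K=np.array([[i["fx"],0,i["cx"]],[0,i["fy"],i["cy"]],[0,0,1]]);return K@np.linalg.inv(np.array(i["extrinsics"]))[:3]
def tri(s,t):
    X=cv2.triangulatePoints(P("side"),P("top"),np.array(s,float).reshape(2,1),np.array(t,float).reshape(2,1))[:,0];return X[:3]/X[3]
def onz(c,uv,z):
    M=P(c);H=np.c_[M[:,0],M[:,1],M[:,2]*z+M[:,3]];p=np.linalg.solve(H,[*uv,1]);return np.r_[p[:2]/p[2],z]
def proj(c,X):
    p=P(c)@np.r_[X,1];return p[:2]/p[2]
E
python3 - <<'E'
from h import *
np.set_printoptions(precision=4,suppress=True)
T=cv2.imread("pics/a_top.png");S=cv2.imread("pics/a_side.png")
def pp(q,c,n=0):
    return [(np.round(d["xy"],1).tolist(),round(d["conf"],2)) for d in pinpoint(q,c)][:3]
camera("side");camera("top")
for q in("pin_handle","stand_hole","slot"):print(q,pp(q,"side"),pp(q,"top"))
for c,l in(("side",[([359,233],.07),([336,179],.1),([352,276],0),([293,276],0),([264,238],0)]),("top",[([262,244],.07),([357.2,210.7],.1),([227,199],0),([288,160],0)])):
    for uv,z in l: print(c,uv,onz(c,uv,z))
# reader top outline in top view
hsv=cv2.cvtColor(T,cv2.COLOR_BGR2HSV)
m=((T.min(2)>150)).astype(np.uint8);m[:, :310]=0;m[:,395:]=0;m[:180]=0;m[270:]=0
cs,_=cv2.findContours(m,0,2);k=max(cs,key=cv2.contourArea);r=cv2.minAreaRect(k);b=cv2.boxPoints(r)
print("rect",r);print([onz("top",p,.1) for p in b], onz("top",r[0],.1))
# orange blobs
for n,I in(("top",T),("side",S)):
    H=cv2.cvtColor(I,cv2.COLOR_BGR2HSV);m=cv2.inRange(H,(3,130,90),(15,255,255))
    N,L,st,ce=cv2.connectedComponentsWithStats(m);print(n,[(st[i].tolist(),ce[i].round(1).tolist()) for i in range(1,N) if st[i][4]>8])
g=np.hstack([cv2.resize(T[222:262,212:282],None,fx=6,fy=6,interpolation=2),cv2.resize(S[200:240,330:385],None,fx=6,fy=6,interpolation=2)])
g2=np.hstack([cv2.resize(T[190:230,330:385],None,fx=6,fy=6,interpolation=2),cv2.resize(S[165:205,305:375],None,fx=6,fy=6,interpolation=2)])
cv2.imwrite("pics/d.png",np.vstack([g,g2]))
E
```

```text
pin_handle [([351.9, 230.2], 0.81), ([362.3, 219.7], 0.52)] [([264.9, 240.7], 0.59), ([225.9, 237.9], 0.51)]
stand_hole [([306.4, 230.3], 0.96), ([262.9, 234.2], 0.57)] [([265.1, 203.7], 0.96), ([262.1, 245.8], 0.7)]
slot [([333.7, 180.8], 0.86)] [([358.7, 211.3], 0.8)]
side [359, 233] [0.4428 0.1648 0.07  ]
side [336, 179] [ 0.5341 -0.1193  0.1   ]
side [352, 276] [0.4513 0.2587 0.    ]
side [293, 276] [0.5948 0.2801 0.    ]
side [264, 238] [0.7124 0.1054 0.    ]
top [262, 244] [0.443  0.1787 0.07  ]
top [357.2, 210.7] [ 0.5382 -0.1121  0.1   ]
top [227, 199] [0.5963 0.3029 0.    ]
top [288, 160] [0.726  0.1043 0.    ]
rect ((354.30615234375, 223.83987426757812), (59.7376823425293, 60.11244583129883), 12.994616508483887)
[array([0.4316, 0.0066, 0.1   ]), array([ 0.6097, -0.0366,  0.1   ]), array([ 0.5663, -0.2134,  0.1   ]), array([ 0.39 , -0.166,  0.1  ])] [ 0.4982 -0.1023  0.1   ]
top [([222, 235, 13, 11, 90], [228.3, 239.9]), ([259, 242, 7, 6, 23], [262.7, 244.9])]
side [([238, 178, 16, 9, 77], [245.8, 181.1]), ([349, 210, 16, 38, 440], [356.0, 227.0])]
```

View pics/d.png

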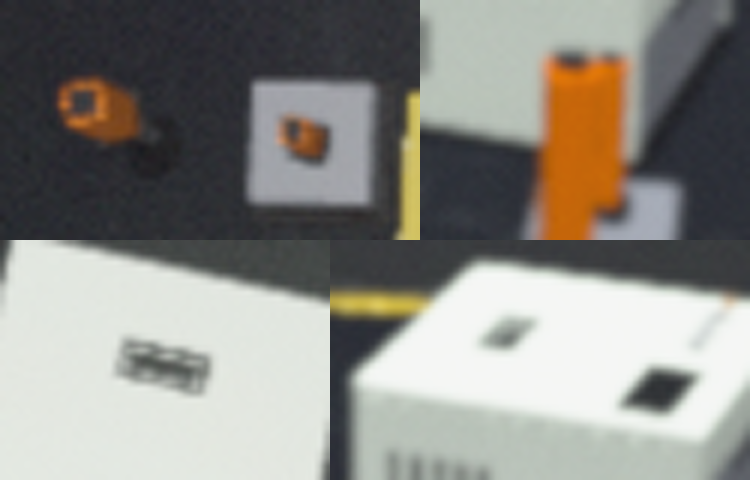

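The top row shows the big pin standing free at left and the small pin in the grey stand (its handle top at top px 261,243.7). The bottom row shows the framed slot at top (357.2,211) and side (334.7,180.4), so the choice is confirmed.

```bash
python3 - <<'E'
from h import *
np.set_printoptions(precision=4,suppress=True)
print("stand face",onz("top",(264.2,245.9),.07))
print("handle top",onz("top",(261.2,243.7),.142), "side handle top tip", onz("side",(362,210.5),.142))
print("slot top",onz("top",(357.2,211),.1),"side",onz("side",(334.7,180.4),.1), "tri",tri((334.7,180.4),(357.2,211)))
print("bigpin top tri",tri((351,210.5),(225.7,239.2)))
for d in (0,.142):print(proj("top",[.443,.172,d]),proj("side",[.443,.172,d]))
s=read_state();print(s["ee_pos"],s["time"])
R=[.8315,-.5555]
E
```

```text
stand face [0.4371 0.1719 0.07  ]
handle top [0.438  0.1725 0.142 ] side handle top tip [0.4371 0.1796 0.142 ]
slot top [ 0.5373 -0.1121  0.1   ] side [ 0.5368 -0.1073  0.1   ] tri [ 0.5375 -0.1122  0.098 ]
bigpin top tri [0.4535 0.2679 0.1827]
[266.6338 245.7295] [357.765  257.7789]
[261.3963 241.9519] [359.8172 209.031 ]
[ 0.2393 -0.5774  0.2366] 1.3
```

Request:
carry_out(rows=[[-1,0,0,-0.3,-0.96],[-1,0,0,-0.3,-0.96],[-1,0,0,-0.3,-0.96],[-1,0,0,-0.3,-0.96],[-1,0,0,-0.3,-0.96],[-1,0,0,-0.3,-0.96],[-1,0,0,-0.3,-0.96],[-1,0,0,-0.3,-0.96],[-1,0,0,0,-0.96],[-1,0,0,0,-0.96],[-1,0,0,0,-0.96],[-1,0,0,0,-0.96],[-1,0,0,0,-0.96],[-1,0,0,0,-0.96]])

```text
time: 2.47
ee_pos: [0.2392, -0.5772, 0.3123]
eef_rot: [1.0, 0.024, -0.0, 0.0]
ft_force: [-0.4, 0.5, 0.0]
width: 0.0868
```

Request:
carry_out(rows=[[-1,0.7,-1,0,0],[-1,0.7,-1,0,0],[-1,0.7,-1,0,0],[-1,0.7,-1,0,0],[-1,0.7,-1,0,0],[-1,0.7,-1,0,0],[-1,0.7,-1,0,0],[-1,0.7,-1,0,0],[-1,0.7,-1,0,0],[-1,0.7,-1,0,0],[-1,0,-1,0,0],[-1,0,-1,0,0],[-1,0,-1,0,0],[-1,0,-1,0,0],[-1,0,-1,0,0],[-1,0,-1,0,0],[-1,0,-1,0,0],[-1,0,-1,0,0],[-1,0,-1,0,0],[-1,0,-1,0,0]])

```text
time: 4.13
ee_pos: [0.4218, 0.0563, 0.3096]
eef_rot: [1.0, 0.022, 0.001, 0.003]
ft_force: [0.6, 0.3, -0.6]
width: 0.0869
```

```bash
python3 - <<'E'
from h import *
cv2.imwrite("pics/e.png",np.vstack([camera("side")[0:300],camera("top")[60:340]]))
s=read_state();print(s["ee_pos"],s["eef_rot"],s["time"],s["joint_positions"])
E
```

```text
[0.42174998 0.05982012 0.31003   ] [0.99965303 0.02612633 0.00113199 0.00315342] 4.2333 [ 0.6724705  -0.14767821 -0.81685422  1.78858498 -0.10165138  1.45354278
 -0.07489047]
```

View pics/e.png

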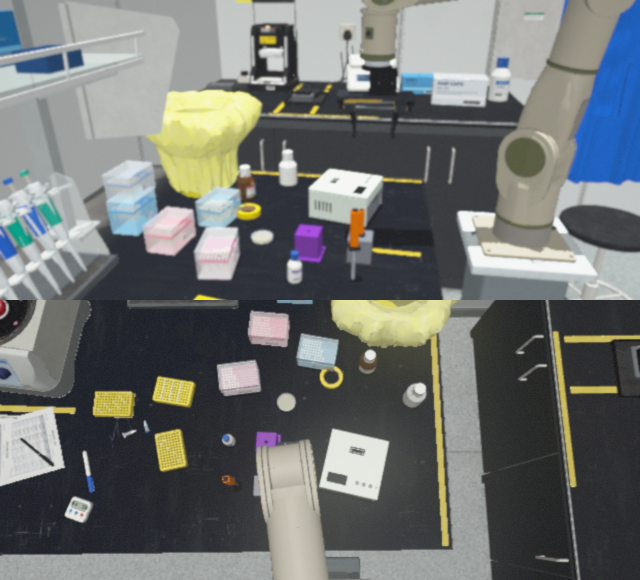

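Side: the gripper's wide body runs along image x (px 340–412), i.e. along the jaw axis, so with the jaws along x the tall free pin at (352,230) stays clear.

Request:
carry_out(rows=[[-1,0.2,-0.95,0,0],[-1,0.2,-0.95,0,0],[-1,0.2,-0.9,0,0],[-1,0.1,-0.6,0,0],[-1,0,-0.2,0.3,0],[-1,0,0,0.5,0],[-1,0,0,0.5,0],[-1,0,0,0,0],[-1,0,0,0,0]])

```text
time: 4.98
ee_pos: [0.4389, 0.1715, 0.2707]
eef_rot: [1.0, 0.026, 0.004, 0.004]
ft_force: [-0.5, 0.6, 0.2]
width: 0.0871
```

Request:
carry_out(rows=[[-1,0,0,0.7,0],[-1,0,0,0.7,0],[-1,0,0,0.7,0],[-1,0,0,0.7,0],[-1,0,0,0.7,0],[-1,0,0,0.5,0],[-1,0,0,0.4,0],[-1,0,0,0,0],[-1,0,0,0,0]])

```text
time: 5.73
ee_pos: [0.4465, 0.1666, 0.1412]
eef_rot: [1.0, 0.022, 0.009, 0.005]
ft_force: [-0.2, 1.0, 0.1]
width: 0.0872
```

Request:
carry_out(rows=[[-1,-0.15,-0.12,0.2,0],[-1,-0.15,-0.1,0.2,0],[-1,0,0,0.2,0],[-1,0,0,0.2,0],[-1,0,0,0.15,0],[-1,0,0,0,0],[-1,0,0,0,0]])

```text
time: 6.32
ee_pos: [0.4388, 0.1736, 0.1131]
eef_rot: [1.0, 0.021, 0.011, 0.005]
ft_force: [0.3, 0.5, 0.3]
width: 0.0871
```

```bash
python3 - <<'E'
from h import *
S=camera("side");T=camera("top")
cv2.imwrite("pics/f.png",np.hstack([cv2.resize(S[190:270,310:410],None,fx=5,fy=5,interpolation=2),cv2.resize(T[200:280,220:280],None,fx=5,fy=5,interpolation=2)]))
s=read_state();print(s["ee_pos"],s["eef_rot"],s["time"],s["ft_force"])
E
```

```text
[0.43897812 0.17356744 0.11327633] [0.99970033 0.02112677 0.01146909 0.00462212] 6.4167 [-0.25979305  0.26287759 -0.00976809]
```

View pics/f.png

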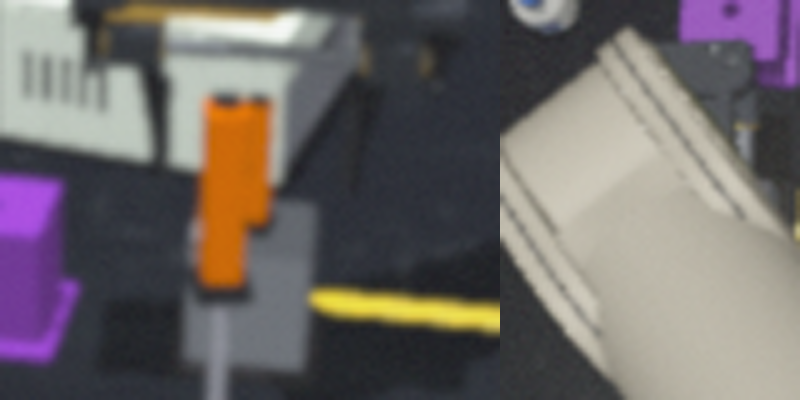

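The fingers straddle the small pin (342 and 382, pin at 361), so I'll close.

Request:
carry_out(rows=[[1,0,0,0,0],[1,0,0,0,0],[1,0,0,0,0],[1,0,0,0,0],[1,0,0,0,0],[1,0,0,0,0],[1,0,0,0,0],[1,0,0,0,0],[1,0,0,0,0],[1,0,0,0,0]], force=40)

```text
time: 7.25
ee_pos: [0.4398, 0.1736, 0.1142]
eef_rot: [1.0, 0.021, 0.012, 0.005]
ft_force: [1.1, 1.2, -0.5]
width: 0.0281
```

Request:
carry_out(rows=[[1,0,0,0,0],[1,0,0,0,0],[1,0,0,0,0],[1,0,0,0,0],[1,0,0,0,0]])

```text
time: 7.67
ee_pos: [0.4392, 0.1734, 0.1141]
eef_rot: [1.0, 0.021, 0.012, 0.005]
ft_force: [-0.5, 0.6, 0.8]
width: 0.0137
```

Request:
carry_out(rows=[[1,0.01,0,-0.4,0],[1,0.01,0,-0.4,0],[1,0.01,0,-0.4,0],[1,0,0,0,0]])

```text
time: 8.0
ee_pos: [0.4389, 0.1742, 0.1537]
eef_rot: [1.0, 0.021, 0.011, 0.005]
ft_force: [-2.4, -0.4, 0.9]
width: 0.0132
```

Request:
carry_out(rows=[[1,0.02,0.02,-0.5,0],[1,0.02,0.02,-0.5,0],[1,0.01,0,-0.7,0],[1,0,0,-0.8,0],[1,0,0,-0.8,0],[1,0,0,-0.6,0],[1,0,0,0,0]])

```text
time: 8.58
ee_pos: [0.4377, 0.1743, 0.2794]
eef_rot: [1.0, 0.022, 0.014, 0.005]
ft_force: [0.9, 0.2, -0.2]
width: 0.0135
```

Request:
carry_out(rows=[[1,0.3,0.95,0,0],[1,0.3,0.95,0,0],[1,0.3,0.95,0,0],[1,0.3,0.95,0,0],[1,0.3,0.95,0,0],[1,0.3,0.95,0,0],[1,0.3,0.95,0,0],[1,0.3,0.95,0,0],[1,0.3,0.95,0,0],[1,0.1,0.7,0,0],[1,0,0,0,0],[1,0,0,0,0]])

```text
time: 9.58
ee_pos: [0.5377, -0.111, 0.2846]
eef_rot: [1.0, 0.023, 0.017, 0.007]
ft_force: [-0.1, 0.3, -0.9]
width: 0.0137
```

```bash
python3 - <<'E'
from h import *
S=camera("side");T=camera("top")
cv2.imwrite("pics/g.png",np.hstack([cv2.resize(S[110:220,270:390],None,fx=4,fy=4,interpolation=2),cv2.resize(T[160:270,320:395],None,fx=4,fy=4,interpolation=2)]))
s=read_state();print(s["ee_pos"],s["eef_rot"],s["time"],s["ft_force"])
for q in("pin_tip","pin_handle"):
  for c in("side","top"):print(q,c,[(np.round(d["xy"],1).tolist(),round(d["conf"],2)) for d in pinpoint(q,c)][:3])
E
```

```text
[ 0.53749669 -0.11018123  0.28482989] [0.99953884 0.02397483 0.0170675  0.0074837 ] 9.6833 [-0.24770832  1.40726277 -0.78705562]
pin_tip side [([335.5, 157.3], 0.68), ([349.6, 277.8], 0.66), ([335.8, 185.9], 0.58)]
pin_tip top [([238.8, 247.7], 0.71), ([284.0, 162.4], 0.52)]
pin_handle side [([352.7, 228.5], 0.77), ([333.6, 159.2], 0.51), ([337.7, 122.7], 0.46)]
pin_handle top [([225.0, 241.6], 0.49)]
```

View pics/g.png

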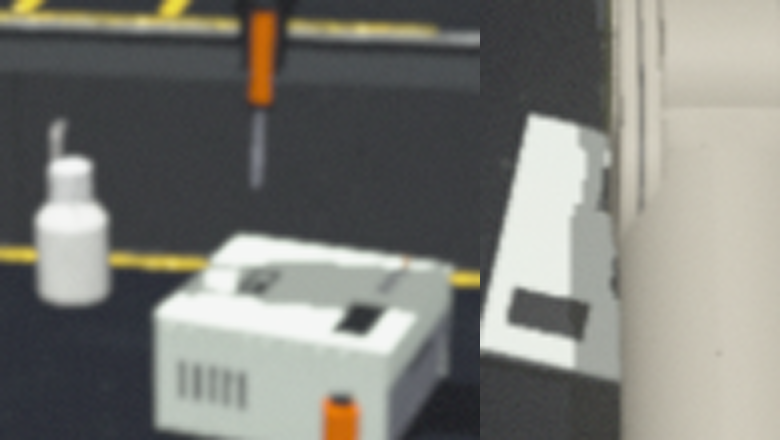

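```bash
python3 - <<'E'
from h import *
np.set_printoptions(precision=4,suppress=True)
S=cv2.imread("pics/g.png")
for z in(.1757,.1787,.1817): print("tip",onz("side",(334.2,156.7),z))
for z in(.340,.346):print("handtop",onz("side",(335.8,113),z))
for y in(-.115,-.112,-.109): print(proj("side",[.5375,y,.1787]),proj("side",[.5375,y,.1]))
E
```

```text
tip [ 0.5401 -0.112   0.1757]
tip [ 0.5392 -0.1035  0.1787]
tip [ 0.5383 -0.0951  0.1817]
handtop [0.5253 0.0031 0.34  ]
handtop [0.5228 0.0266 0.346 ]
[335.1773 155.4779] [334.7673 179.456 ]
[335.0675 155.8032] [334.6592 179.8182]
[334.9574 156.1296] [334.5508 180.1818]
```

Request:
carry_out(rows=[[1,-0.08,-0.01,0.5,0],[1,-0.08,-0.01,0.5,0],[1,0,0,0.5,0],[1,0,0,0.4,0],[1,0,0,0.2,0],[1,0,0,0,0],[1,0,0,0,0]])

```text
time: 10.47
ee_pos: [0.5359, -0.105, 0.2221]
eef_rot: [0.999, 0.029, 0.02, 0.009]
ft_force: [-0.2, -0.1, -0.5]
width: 0.0136
```

```bash
python3 - <<'E'
from h import *
S=camera("side")
cv2.imwrite("pics/h.png",cv2.resize(S[140:200,295:375],None,fx=10,fy=10,interpolation=2))
s=read_state();print(s["ee_pos"],s["eef_rot"],s["time"],s["ft_force"])
E
```

```text
[ 0.53596364 -0.10497916  0.22218019] [0.99935669 0.02860845 0.01973479 0.00884875] 10.5167 [ 0.59826685 -0.22907218 -1.23791562]
```

View pics/h.png

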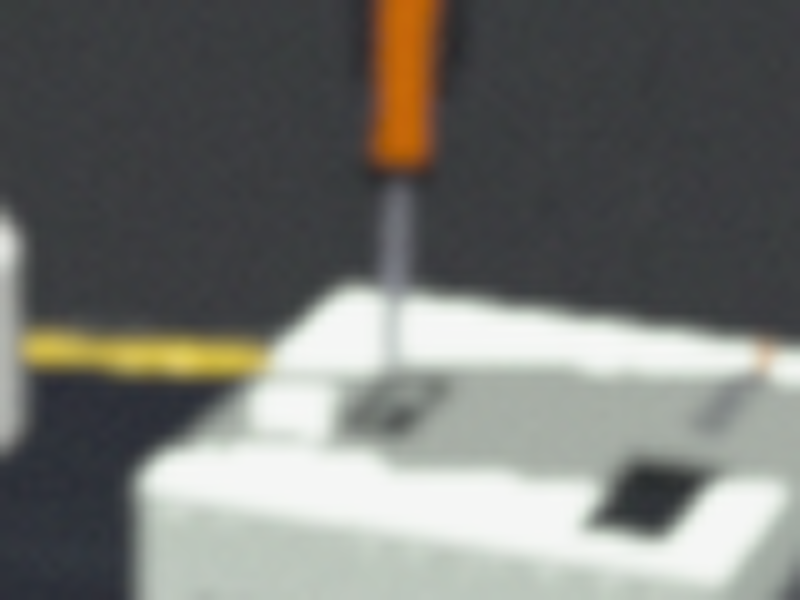

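```bash
cat >> h.py <<'E'
from scipy.spatial.transform import Rotation as Ro
def info():
    s=read_state();R=Ro.from_quat(s["eef_rot"]).as_matrix();tip=s["ee_pos"]+.106*R[:,2]
    c,q=np.cos(-.2286),np.sin(-.2286);d=tip-np.array([.5375,-.112,.1]);sl=np.array([c*d[0]+q*d[1],-q*d[0]+c*d[1],d[2]])
    print("t",round(s["time"],2),"tip",tip.round(4),"in slot frame mm",(sl*1e3).round(1),"F",s["ft_force"].round(1),"zax",R[:,2].round(4))
    return s,R,tip
def world2rows(R,v): return (R.T@np.array(v)/.03).round(3)
E
python3 - <<'E'
from h import *
s,R,tip=info();print(proj("side",tip),proj("side",[.5375,-.112,.1]))
e=np.array([np.cos(-.2286),np.sin(-.2286),0]);print("to centre",world2rows(R,np.r_[(np.array([.5375,-.112])-tip[:2]),0]))
for u in(8,0,-8):
    print(u,proj("side",np.array([.5375,-.112,.1])+np.array([.2266*u,.974*u,0])/1e3),proj("top",np.array([.5375,-.112,.1])+np.array([.2266*u,.974*u,0])/1e3))
E
```

```text
t 10.52 tip [ 0.5402 -0.1067  0.1163] in slot frame mm [ 1.4  5.7 16.3] F [ 0.6 -0.2 -1.2] zax [ 0.04   -0.0166 -0.9991]
[333.67981034 175.51770517] [334.65921279 179.81823354]
to centre [-0.1    0.17  -0.001]
8 [333.79326202 180.73263405] [354.5970156  210.36910921]
0 [334.65921279 179.81823354] [357.1791697  210.93506114]
-8 [335.51719537 178.91224704] [359.7623522  211.50123848]
```

Request:
carry_out(rows=[[1,-0.05,0.09,0.1,0],[1,-0.05,0.08,0.1,0],[1,0,0,0.1,0],[1,0,0,0,0],[1,0,0,0,0]])

```text
time: 10.93
ee_pos: [0.5345, -0.1114, 0.2145]
eef_rot: [0.999, 0.028, 0.021, 0.009]
ft_force: [0.8, -0.0, -0.5]
width: 0.0142
```

```bash
python3 - <<'E'
from h import *
info()
E
```

```text
t 10.93 tip [ 0.539  -0.1133  0.1086] in slot frame mm [ 1.8 -0.9  8.6] F [ 0.8 -0.  -0.5] zax [ 0.0431 -0.0176 -0.9989]
```

Request:
carry_out(rows=[[1,-0.05,-0.02,0,0],[1,-0.02,0,0.1,0],[1,0,0,0.1,0],[1,0,0,0.1,0],[1,0,0,0,0]])

```text
time: 11.35
ee_pos: [0.5327, -0.111, 0.2049]
eef_rot: [0.999, 0.028, 0.022, 0.01]
ft_force: [0.6, 0.1, -0.2]
width: 0.0137
```

```bash
python3 - <<'E'
from h import *
info()
E
```

```text
t 11.35 tip [ 0.5373 -0.1129  0.099 ] in slot frame mm [ 0.1 -0.9 -1. ] F [ 0.6  0.1 -0.2] zax [ 0.0437 -0.0179 -0.9989]
```

Request:
carry_out(rows=[[1,0,0,0.1,0],[1,0,0,0.1,0],[1,0,0,0.1,0],[1,0,0,0,0]])

```text
time: 11.68
ee_pos: [0.533, -0.1111, 0.1946]
eef_rot: [0.999, 0.028, 0.021, 0.009]
ft_force: [-1.0, 0.4, -0.5]
width: 0.0141
```

```bash
python3 - <<'E'
from h import *
info()
cv2.imwrite("pics/i.png",cv2.resize(camera("side")[140:200,295:375],None,fx=8,fy=8,interpolation=2))
E
```

```text
t 11.68 tip [ 0.5376 -0.1129  0.0887] in slot frame mm [  0.3  -0.9 -11.3] F [-1.   0.4 -0.5] zax [ 0.0433 -0.0176 -0.9989]
```

View pics/i.png

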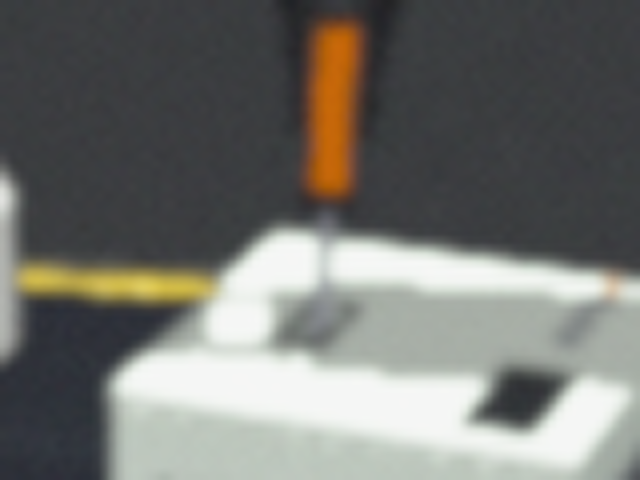

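The shaft is in the slot at mid-length (crop 322,325) with no contact force. I'll go on down to the strip level.

Request:
carry_out(rows=[[1,0,0,0.1,0],[1,0,0,0.1,0],[1,0,0,0.08,0],[1,0,0,0,0]])

```text
time: 12.07
ee_pos: [0.5337, -0.1112, 0.1858]
eef_rot: [0.999, 0.028, 0.022, 0.009]
ft_force: [0.5, 0.2, -1.3]
width: 0.014
```

Request:
carry_out(rows=[[1,0,0,0.06,0],[1,0,0,0.06,0],[1,0,0,0,0]])

```text
time: 12.32
ee_pos: [0.5339, -0.1113, 0.1818]
eef_rot: [0.999, 0.028, 0.022, 0.009]
ft_force: [0.5, -0.0, 0.0]
width: 0.0138
```

```bash
python3 - <<'E'
from h import *
info()
E
```

```text
t 12.32 tip [ 0.5386 -0.1132  0.0759] in slot frame mm [  1.3  -0.9 -24.1] F [ 0.5 -0.   0. ] zax [ 0.0439 -0.0177 -0.9989]
```

Request:
carry_out(rows=[[1,-0.02,0,0.06,0],[1,0,0,0,0]])

```text
time: 12.48
ee_pos: [0.5334, -0.1113, 0.1798]
eef_rot: [0.999, 0.028, 0.022, 0.009]
ft_force: [-0.1, -1.3, -0.7]
width: 0.0137
```

Request:
carry_out(rows=[[1,0,0,0.05,0],[1,0,0,0,0]])

```text
time: 12.65
ee_pos: [0.5335, -0.1114, 0.1782]
eef_rot: [0.999, 0.028, 0.022, 0.009]
ft_force: [-0.7, -0.1, -0.9]
width: 0.0136
```

Request:
carry_out(rows=[[1,0,0,0.05,0],[1,0,0,0,0]])

```text
time: 12.82
ee_pos: [0.5336, -0.1114, 0.1767]
eef_rot: [0.999, 0.028, 0.022, 0.009]
ft_force: [-0.4, -0.1, -1.1]
width: 0.0137
```

Request:
carry_out(rows=[[1,0,0,0.05,0],[1,0,0,0,0]])

```text
time: 12.98
ee_pos: [0.5337, -0.1114, 0.175]
eef_rot: [0.999, 0.028, 0.022, 0.009]
ft_force: [0.2, 0.8, -0.6]
width: 0.0138
```

Request:
carry_out(rows=[[1,0,0,0.05,0],[1,0,0,0,0]])

```text
time: 13.15
ee_pos: [0.5341, -0.1115, 0.1739]
eef_rot: [0.999, 0.028, 0.022, 0.01]
ft_force: [-0.6, -0.6, 0.9]
width: 0.0138
```

Request:
carry_out(rows=[[1,0,0,0.05,0],[1,0,0,0,0]])

```text
time: 13.32
ee_pos: [0.5344, -0.1115, 0.1733]
eef_rot: [0.999, 0.028, 0.022, 0.01]
ft_force: [-1.4, -0.4, 1.1]
width: 0.0134
```

Request:
carry_out(rows=[[1,0,0,0.05,0],[1,0,0,0,0]])

```text
time: 13.48
ee_pos: [0.5347, -0.1115, 0.1727]
eef_rot: [0.999, 0.028, 0.023, 0.01]
ft_force: [-1.0, 0.6, 1.4]
width: 0.0137
```

Request:
carry_out(rows=[[1,0,0,0.05,0],[1,0,0,0,0]])

```text
time: 13.65
ee_pos: [0.535, -0.1116, 0.1721]
eef_rot: [0.999, 0.028, 0.023, 0.011]
ft_force: [-3.3, 0.8, 3.8]
width: 0.0138
```

Request:
carry_out(rows=[[1,-0.04,0,0.07,0],[1,-0.02,0,0.07,0]])

```text
time: 13.82
ee_pos: [0.5344, -0.1115, 0.169]
eef_rot: [0.999, 0.028, 0.024, 0.011]
ft_force: [-0.7, 0.8, 7.4]
width: 0.0137
```

Request:
carry_out(rows=[[1,-0.02,0,0.07,0],[1,0,0,0.07,0]])

```text
time: 13.98
ee_pos: [0.5351, -0.1115, 0.1661]
eef_rot: [0.999, 0.029, 0.026, 0.011]
ft_force: [-4.4, 0.4, 8.6]
width: 0.0138
```

```bash
python3 - <<'E'
from h import *
info()
E
```

```text
t 13.98 tip [ 0.5406 -0.1138  0.0603] in slot frame mm [  3.4  -1.  -39.7] F [-4.4  0.4  8.6] zax [ 0.0519 -0.021  -0.9984]
```

Request:
carry_out(rows=[[1,-0.03,0,0.03,0],[1,-0.02,0,0.03,0]])

```text
time: 14.15
ee_pos: [0.5345, -0.1115, 0.1654]
eef_rot: [0.999, 0.029, 0.027, 0.012]
ft_force: [-1.3, 0.9, 8.7]
width: 0.0136
```

Request:
carry_out(rows=[[1,-0.02,0,0.03,0],[1,-0.02,0,0.03,0],[1,-0.02,0,0.03,0]])

```text
time: 14.4
ee_pos: [0.5343, -0.1114, 0.165]
eef_rot: [0.999, 0.029, 0.028, 0.012]
ft_force: [-3.0, 1.5, 9.7]
width: 0.0136
```

Request:
carry_out(rows=[[1,-0.02,0,0.025,0],[1,-0.02,0,0.025,0],[1,-0.02,0,0.025,0],[1,-0.02,0,0.025,0],[1,-0.02,0,0.025,0],[1,-0.02,0,0.025,0],[1,-0.02,0,0.025,0],[1,-0.02,0,0.025,0]])

```text
time: 15.07
ee_pos: [0.5333, -0.1111, 0.1652]
eef_rot: [0.999, 0.029, 0.033, 0.014]
ft_force: [-3.3, -0.2, 11.0]
width: 0.0136
```

```bash
python3 - <<'E'
from h import *
info()
cv2.imwrite("pics/j.png",cv2.resize(camera("side")[140:260,295:415],None,fx=5,fy=5,interpolation=2))
E
```

```text
t 15.07 tip [ 0.5403 -0.1138  0.0595] in slot frame mm [  3.2  -1.1 -40.5] F [-3.3 -0.2 11. ] zax [ 0.066  -0.0259 -0.9975]
```

View pics/j.png

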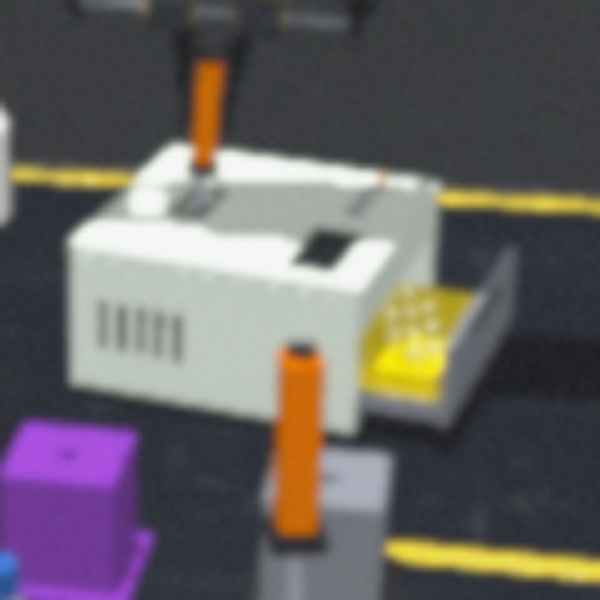

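Tray is out by most of its travel (plate at crop 480,340) and the shaft is still in the slot. I'll keep holding, a bit softer.

Request:
carry_out(rows=[[1,-0.003,0,0.01,0],[1,-0.003,0,0.01,0],[1,-0.003,0,0.01,0],[1,-0.003,0,0.01,0],[1,-0.003,0,0.01,0],[1,-0.003,0,0.01,0]])

```text
time: 15.62
ee_pos: [0.5333, -0.1108, 0.1668]
eef_rot: [0.999, 0.029, 0.033, 0.015]
ft_force: [-4.0, 0.8, 8.3]
width: 0.0138
```

```bash
python3 - <<'E'
from h import *
info()
I=camera("side");cv2.imwrite("pics/k1.png",I)
E
```

```text
t 15.62 tip [ 0.5404 -0.1138  0.0611] in slot frame mm [  3.3  -1.1 -38.9] F [-4.   0.8  8.3] zax [ 0.0671 -0.0282 -0.9973]
```

Request:
carry_out(rows=[[1,0,0,0.01,0],[1,0,0,0.01,0],[1,0,0,0.01,0],[1,0,0,0.01,0],[1,0,0,0.01,0],[1,0,0,0.01,0],[1,0,0,0.01,0],[1,0,0,0.01,0]])

```text
time: 16.33
ee_pos: [0.5334, -0.1105, 0.168]
eef_rot: [0.999, 0.029, 0.033, 0.016]
ft_force: [-2.5, 0.2, 7.4]
width: 0.0139
```

```bash
python3 - <<'E'
from h import *
info()
I=camera("side");cv2.imwrite("pics/k2.png",I)
A=cv2.imread("pics/k1.png")
# tray front plate lower-right corner region: compare edge column
r=slice(185,225);print(cv2.absdiff(A,I)[r,365:405].mean(), "noise",cv2.absdiff(A,I)[240:290,200:280].mean())
for n,J in(("j",A),("k",I)):
    print(n,[int(v) for v in J[200:206,370:404].mean((0,2))])
E
```

```text
t 16.33 tip [ 0.5404 -0.1138  0.0623] in slot frame mm [  3.3  -1.1 -37.7] F [-2.5  0.2  7.4] zax [ 0.0667 -0.0307 -0.9973]
1.169375 noise 1.0853333333333333
j [146, 143, 152, 160, 154, 147, 154, 162, 157, 154, 161, 162, 149, 133, 124, 126, 133, 142, 146, 139, 124, 106, 95, 93, 96, 97, 90, 75, 59, 52, 50, 50, 50, 50]
k [145, 143, 151, 159, 154, 147, 155, 162, 157, 153, 161, 163, 150, 132, 124, 126, 133, 142, 146, 140, 125, 106, 96, 93, 96, 97, 90, 76, 60, 52, 49, 50, 50, 49]
```

Request:
carry_out(rows=[[1,0,0,0.03,0],[1,0,0,0.04,0],[1,0,0,0.03,0],[1,0,0,0.03,0],[1,0,0,0.025,0],[1,0,0,0.02,0],[1,0,0,0.02,0]])

```text
time: 16.97
ee_pos: [0.5336, -0.1103, 0.1654]
eef_rot: [0.999, 0.029, 0.033, 0.018]
ft_force: [-4.2, 1.3, 9.5]
width: 0.0137
```

```bash
python3 - <<'E'
from h import *
info()
I=camera("side");cv2.imwrite("pics/k3.png",I)
A=cv2.imread("pics/k2.png");j=cv2.resize(cv2.imread("pics/j.png"),(120,120),interpolation=cv2.INTER_AREA)
print([int(v) for v in I[200:206,370:404].mean((0,2))]);print([int(v) for v in j[60:66,75:109].mean((0,2))])
# plate at top corner; bottom corner px in j crop (450,428)->(385,225.6), top right (515,248)->(398,189.6)
y=(.2266,.974);c=np.array([.498,-.102]);ex=np.array([.974,-.2266])
# front plate: project reader front-face and tray-out outlines
for d in(0,.055):
    for w in(.06,.07,.08):
        p=c-ex*(.09+d)+np.array(y)*w;print(d,w,proj("side",[*p,0.0]).round(1),proj("side",[*p,0.07]).round(1))
E
```

```text
t 16.97 tip [ 0.5406 -0.1138  0.0597] in slot frame mm [  3.4  -1.1 -40.3] F [-4.2  1.3  9.5] zax [ 0.0661 -0.0331 -0.9973]
[145, 143, 152, 159, 154, 146, 155, 162, 157, 154, 161, 162, 149, 132, 123, 126, 133, 143, 146, 140, 124, 106, 95, 93, 96, 97, 90, 76, 60, 52, 51, 49, 50, 49]
[146, 147, 156, 159, 152, 149, 155, 158, 153, 154, 163, 162, 147, 131, 126, 129, 136, 144, 143, 133, 118, 102, 94, 94, 97, 95, 87, 72, 57, 51, 50, 49, 50, 49]
0 0.06 [368.6 224.1] [369.7 202.8]
0 0.07 [367.7 225.5] [368.7 204.2]
0 0.08 [366.7 227. ] [367.8 205.6]
0.055 0.06 [386.6 227.2] [388.1 205.8]
0.055 0.07 [385.8 228.7] [387.3 207.2]
0.055 0.08 [385.  230.2] [386.4 208.6]
```

The tray edge has not moved since 15.1 s, even pressed again at 9.5 N, and it sits where 55 mm out projects (col ≈385). It is fully out, so I'll withdraw.

Request:
carry_out(rows=[[1,-0.01,0,-0.1,0],[1,-0.03,0,-0.2,0],[1,-0.02,0,-0.3,0],[1,0,0,-0.3,0],[1,0,0,-0.3,0],[1,0,0,-0.3,0],[1,0,0,0,0]])

```text
time: 17.6
ee_pos: [0.5292, -0.1087, 0.2144]
eef_rot: [0.999, 0.03, 0.034, 0.018]
ft_force: [1.1, -0.1, 0.1]
width: 0.0137
```

```bash
python3 - <<'E'
from h import *
info()
E
```

```text
t 17.6 tip [ 0.5364 -0.1122  0.1087] in slot frame mm [-1.  -0.5  8.7] F [ 1.1 -0.1  0.1] zax [ 0.0682 -0.0333 -0.9971]
```

Request:
carry_out(rows=[[1,0,0,-0.6,0],[1,0,0,-0.8,0],[1,0,0,-0.8,0],[1,-0.26,-0.8,-0.4,0],[1,-0.26,-0.95,0,0],[1,-0.26,-0.95,0,0],[1,-0.26,-0.95,0,0],[1,-0.26,-0.95,0,0],[1,-0.26,-0.95,0,0],[1,-0.26,-0.95,0,0],[1,-0.26,-0.95,0,0],[1,-0.26,-0.95,0,0],[1,-0.2,-0.6,0,0],[1,0,0,0,0],[1,0,0,0,0]])

```text
time: 18.85
ee_pos: [0.4251, 0.1696, 0.2801]
eef_rot: [0.999, 0.028, 0.033, 0.019]
ft_force: [0.5, -0.9, 0.1]
width: 0.0139
```

```bash
python3 - <<'E'
from h import *
s,R,tip=info();print(world2rows(R,[.4371-tip[0],.1733-tip[1],.085-tip[2]]))
cv2.imwrite("pics/l.png",cv2.resize(camera("side")[145:255,310:410],None,fx=5,fy=5,interpolation=2))
E
```

```text
t 18.85 tip [0.4321 0.1657 0.1744] in slot frame mm [-165.6  246.6   74.4] F [ 0.5 -0.9  0.1] zax [ 0.0661 -0.0367 -0.9971]
[-0.011 -0.363  2.973]
```

View pics/l.png

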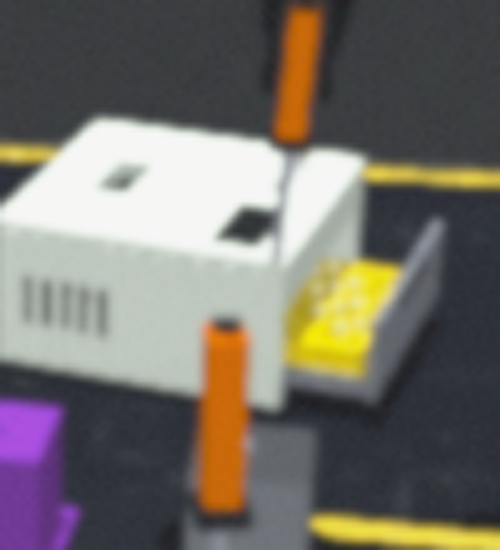

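Request:
carry_out(rows=[[1,0,-0.18,0.5,0],[1,0,-0.18,0.5,0],[1,0,0,0.6,0],[1,0,0,0.6,0],[1,0,0,0.4,0],[1,0,0,0.2,0],[1,0,0,0,0],[1,0,0,0,0]])

```text
time: 19.57
ee_pos: [0.4342, 0.1695, 0.1929]
eef_rot: [0.999, 0.022, 0.033, 0.02]
ft_force: [0.9, -0.1, -0.4]
width: 0.0138
```

```bash
python3 - <<'E'
from h import *
s,R,tip=info();print(world2rows(R,[.4371-tip[0],.1733-tip[1],.075-tip[2]]))
I=camera("side");cv2.imwrite("pics/m.png",cv2.resize(I[185:255,320:400],None,fx=9,fy=8,interpolation=2))
print(proj("side",tip),proj("side",[.4388,.1725,.07]))
E
```

```text
t 19.57 tip [0.4412 0.1655 0.0872] in slot frame mm [-156.6  248.4  -12.8] F [ 0.9 -0.1 -0.4] zax [ 0.0661 -0.0381 -0.9971]
[-0.152 -0.283  0.388]
[359.86113112 227.25311208] [360.38259316 234.55377685]
```

View pics/m.png

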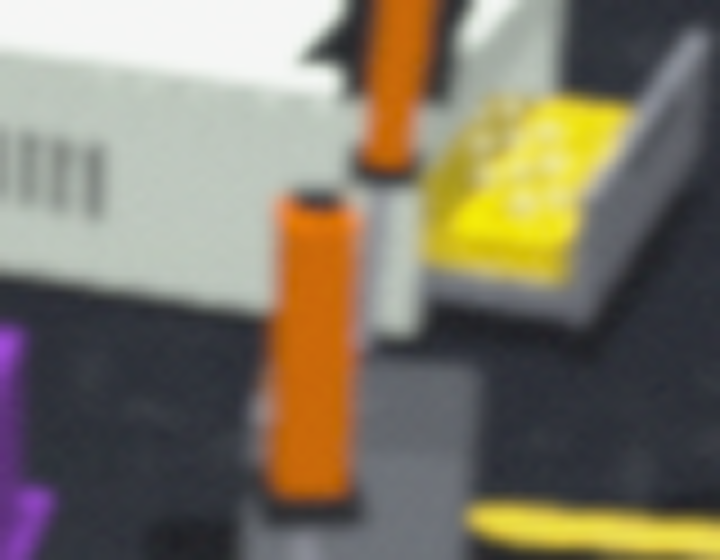

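Request:
carry_out(rows=[[1,-0.1,-0.15,0.1,0],[1,-0.06,-0.13,0.1,0],[1,0,0,0,0],[1,0,0,0,0]])

```text
time: 19.95
ee_pos: [0.4303, 0.1787, 0.1881]
eef_rot: [0.999, 0.021, 0.035, 0.02]
ft_force: [0.2, -1.2, -0.5]
width: 0.0139
```

```bash
python3 - <<'E'
from h import *
s,R,tip=info();print(world2rows(R,[.4371-tip[0],.1733-tip[1],.069-tip[2]]))
E
```

```text
t 19.95 tip [0.4378 0.1747 0.0825] in slot frame mm [-162.1  256.6  -17.5] F [ 0.2 -1.2 -0.5] zax [ 0.0702 -0.0381 -0.9968]
[-0.055  0.027  0.448]
```

Request:
carry_out(rows=[[1,-0.05,0.03,0.1,0],[1,-0.01,0,0.1,0],[1,0,0,0.1,0],[1,0,0,0.1,0],[1,0,0,0,0]])

```text
time: 20.37
ee_pos: [0.4294, 0.1773, 0.1754]
eef_rot: [0.999, 0.022, 0.035, 0.02]
ft_force: [0.1, -0.4, -0.9]
width: 0.0138
```

```bash
python3 - <<'E'
from h import *
s,R,tip=info();print(world2rows(R,[.4371-tip[0],.1733-tip[1],.069-tip[2]]))
E
```

```text
t 20.37 tip [0.437  0.1732 0.0697] in slot frame mm [-162.5  255.   -30.3] F [ 0.1 -0.4 -0.9] zax [ 0.0715 -0.0386 -0.9967]
[ 0.001 -0.003  0.024]
```

Exactly on target at the mouth. I'll feed in gently.

Request:
carry_out(rows=[[1,0,0,0.08,0],[1,0,0,0.08,0],[1,0,0,0,0]])

```text
time: 20.62
ee_pos: [0.4298, 0.177, 0.1698]
eef_rot: [0.999, 0.022, 0.035, 0.02]
ft_force: [0.5, -0.6, -0.6]
width: 0.0138
```

Request:
carry_out(rows=[[1,0,0,0.1,0],[1,0,0,0.1,0],[1,0,0,0,0]])

```text
time: 20.87
ee_pos: [0.4304, 0.1767, 0.1633]
eef_rot: [0.999, 0.021, 0.035, 0.02]
ft_force: [0.1, -0.1, -1.2]
width: 0.0138
```

Request:
carry_out(rows=[[1,0,0,0.15,0],[1,0,0,0.15,0],[1,0,0,0.15,0],[1,0,0,0,0]])

```text
time: 21.2
ee_pos: [0.4315, 0.176, 0.1483]
eef_rot: [0.999, 0.021, 0.035, 0.02]
ft_force: [-0.2, 0.6, -0.2]
width: 0.0136
```

Request:
carry_out(rows=[[1,0,0,0.12,0],[1,0,0,0.12,0],[1,0,0,0.1,0],[1,0,0,0,0]])

```text
time: 21.53
ee_pos: [0.4321, 0.1756, 0.1367]
eef_rot: [0.999, 0.021, 0.035, 0.02]
ft_force: [-0.1, 0.4, -0.3]
width: 0.0137
```

```bash
python3 - <<'E'
from h import *
info()
E
```

```text
t 21.53 tip [0.4396 0.1716 0.0311] in slot frame mm [-159.6  254.   -68.9] F [-0.1  0.4 -0.3] zax [ 0.0705 -0.0382 -0.9968]
```

Request:
carry_out(rows=[[1,0,0,0.12,0],[1,0,0,0.12,0],[1,0,0,0.1,0],[1,0,0,0,0]])

```text
time: 21.87
ee_pos: [0.433, 0.1752, 0.1255]
eef_rot: [0.999, 0.021, 0.035, 0.02]
ft_force: [-0.8, 0.2, -0.2]
width: 0.014
```

Request:
carry_out(rows=[[1,0.01,0,0.1,0],[1,0.01,0,0.08,0],[1,0,0,0,0]])

```text
time: 22.12
ee_pos: [0.434, 0.1751, 0.1196]
eef_rot: [0.999, 0.021, 0.035, 0.02]
ft_force: [-0.8, -0.1, -0.5]
width: 0.0136
```

```bash
python3 - <<'E'
from h import *
info()
E
```

```text
t 22.12 tip [0.4414 0.1711 0.0139] in slot frame mm [-157.7  253.9  -86.1] F [-0.8 -0.1 -0.5] zax [ 0.0703 -0.038  -0.9968]
```

Request:
carry_out(rows=[[1,0.01,0.01,0.08,0],[1,0.01,0.01,0.06,0],[1,0,0,0,0]])

```text
time: 22.37
ee_pos: [0.4342, 0.1749, 0.1149]
eef_rot: [0.999, 0.022, 0.034, 0.02]
ft_force: [-0.2, 1.1, -0.6]
width: 0.0139
```

Request:
carry_out(rows=[[1,0.02,0.01,0.05,0],[1,0.02,0.01,0.04,0],[1,0,0,0,0]])

```text
time: 22.62
ee_pos: [0.4348, 0.1752, 0.1146]
eef_rot: [0.999, 0.022, 0.033, 0.021]
ft_force: [-1.6, -0.3, -1.6]
width: 0.0133
```

Request:
carry_out(rows=[[-0.2,0,0,0,0],[-0.2,0,0,0,0],[-0.2,0,0,0,0],[-0.2,0,0,0,0],[-0.2,0,0,0,0],[-0.2,0,0,0,0],[-0.2,0,0,0,0],[-0.2,0,0,0,0]])

```text
time: 23.28
ee_pos: [0.4364, 0.1746, 0.1149]
eef_rot: [0.999, 0.022, 0.034, 0.021]
ft_force: [0.1, 0.6, -0.3]
width: 0.0513
```

Request:
carry_out(rows=[[-0.2,0,0,-0.2,0],[-0.2,0,0,-0.4,0],[-0.2,0,0,-0.6,0],[-0.2,0,0,-0.8,0],[-0.2,0,0,-0.8,0],[-0.2,0,0,-0.8,0],[-0.2,0,0,-0.8,0],[-0.2,0,0,-0.8,0],[-0.2,0,0.9,-0.3,0],[-0.2,0,0.95,0,0],[-0.2,0,0.95,0,0],[-0.2,0,0.95,0,0],[-0.2,0,0.95,0,0],[-0.2,0,0.95,0,0],[-0.2,0,0.95,0,0],[-0.2,0,0.95,0,0],[-0.2,0,0.95,0,0],[-0.2,0,0,0,0]])

```text
time: 24.78
ee_pos: [0.4349, -0.077, 0.3072]
eef_rot: [0.999, 0.03, 0.039, 0.021]
ft_force: [0.3, -0.9, -0.2]
width: 0.0517
```

```bash
python3 - <<'E'
from h import *
s,R,t=info();S=camera("side");T=camera("top");A=cv2.imread("pics/a_side.png");B=cv2.imread("pics/a_top.png")
rs=lambda I,f:cv2.resize(I,None,fx=f,fy=f,interpolation=2)
cv2.imwrite("pics/n.png",np.vstack([np.hstack([rs(S[165:265,250:390],2.8),rs(A[165:265,250:390],2.8)]),np.hstack([rs(T[140:260,210:350],2.4),rs(B[140:260,210:350],2.4)]+[np.zeros((288,112,3),np.uint8)])]))
for q in("dropper","petri","bottle","pin_handle"):
    print(q,[(np.round(d["xy"]),round(d["conf"],2)) for d in pinpoint(q,"side")][:3])
E
```

```text
t 24.78 tip [ 0.4433 -0.0812  0.2016] in slot frame mm [-98.7   8.6 101.6] F [ 0.3 -0.9 -0.2] zax [ 0.079  -0.0393 -0.9961]
dropper [(array([294., 278.]), 0.96)]
petri [(array([357., 232.]), 0.5), (array([261., 237.]), 0.48), (array([338., 179.]), 0.17)]
bottle [(array([288., 185.]), 0.66)]
pin_handle [(array([363., 219.]), 0.58), (array([352., 230.]), 0.57)]
```

View pics/n.png

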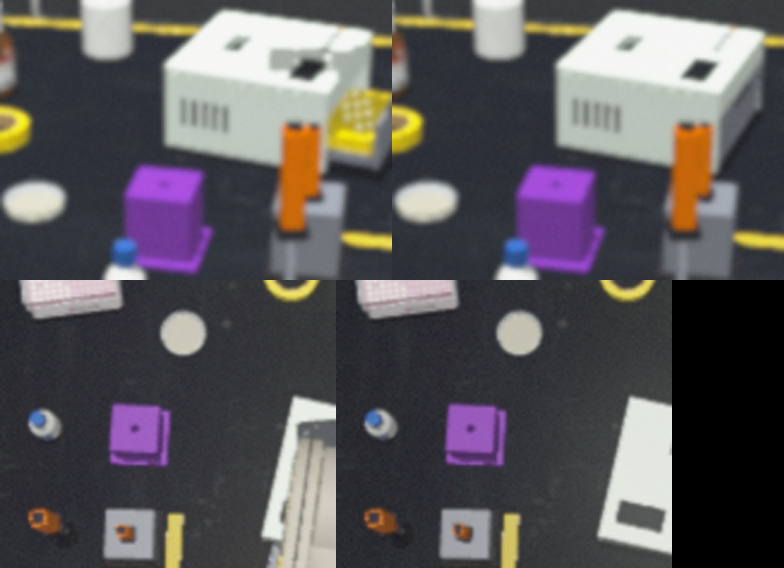

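The pin is back in the grey stand at the same height as at the start (left is now, right is before). The tray is out and the bystanders haven't moved, so I'm handing in.

```bash
python3 -c "
from bench import *
print(close_job())"
```

```text
the job is handed in; nothing more can be done
None
```

The tray is out, the small orange pin is back in the grey stand, and I handed the job in at about 25 s of the 72 s allowed.

- **Catch and tray:** The shaft went down the slot and straight through the strip's gap onto the catch on the first probe. I pressed at about 7.5–11 N (highest reading 11.0 N). The tray stopped where 55 mm out should appear in the side picture. It did not move when I eased to about 7.4 N or pressed again at 9.5 N, so I took it as fully out.
- **Pin:** The last side and top pictures show the pin upright in the stand, with its handle at the same height as at the start. The gripper is open and clear of everything.
- **Bystanders:** The dropper, dish, bottle, purple look-alike and larger pin are where they were, within about 3 pixels. One network check disagreed: its best answer for the dish was a spot on the stand (conf 0.50). Its second answer, and the pictures, show the dish in its place.
- **Tool tilt:** The tool drifted to about 4° off vertical, partly from pressing in the slot. I put the pin in along that tilt; it went in with wrist readings under about 2 N and was within about 1 mm of home when I let go.

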